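Show the large test panel to the inspection camera

TASK

Three bare metal test panels hang by slots on the upturned pegs of a rack: a large one that is both wide and long, a short one and a narrow one. Lift the large panel up and off its peg and hold it in the air in front of the inspection camera, its middle on the lens axis about 10 cm in front of the lens, upright with the slotted end up and its flat face square to the lens; finish still holding it there, quite still. Do not drop it, do not bump the camera, and leave the other panels on their pegs and everything else where it is.

Things in the scene. Friction and masses are not known exactly. Their poses are not given: they have to be found in the camera images.
- panel_big_center (a point): Centre of the large panel, the one to show: bare aluminium plate 76 wide x 120 high x 8 mm thick, about 0.14 kg, hanging upright and a little loose by a slot on a peg. The point is mid-thickness, 60 mm below the upper edge. x = normal of the flat face (either face may be shown), y = along the width, z = along its length towards the slotted end.
- panel_big_slot (a point): Middle of the upper edge of the large panel's through slot, which rests on the peg: 15 mm below the panel's upper edge, 45 mm above its centre. The slot is 18 mm wide and 32 mm high, midway across; beside it the plate is solid, 29 mm each side, and can be pinched through its thickness from above. Axes as the panel's.
- panel_short_center (a point): Centre of the short panel, to be left hanging: like the large one and with the same slot, 76 wide x 72 high x 8 mm; the point is 36 mm below its upper edge.
- panel_narrow_center (a point): Centre of the narrow panel, to be left hanging: like the large one and with the same slot, 40 wide x 120 high x 8 mm; the point is 60 mm below its upper edge.
- rack: Fixed steel hanging rack. Origin on the worktop below the middle of its cross bar; y along the bar, z up, pegs point along -x (roughly to the robot). Base 330 (y) x 100 x 12 mm. Cross bar 330 long, 14 thick, 22 high, centre 200 mm up, on 14 mm posts at y = +-150 mm. Three pegs at y = -115, 0, +115 mm; panels hang at about x = -75 mm, facing along x, in any order.
- peg_end (a point): Tip of the rack's middle peg (all three are alike; axes as the rack's): 8 mm round bar, level, axis 200 mm up, out to 98 mm from the cross bar, then bent up; outermost point at 110 mm. Its top is 10 mm above the level bar's top. A panel raised straight up by 17 mm (10 to 24 mm) clears it and draws off level along -x; 60 mm is enough.
- lens (a point): Centre of the front of the inspection camera's lens (barrel 38 mm diameter). It looks level along -x of this frame; y sideways, z up; the wanted point is 100 mm along -x. Grey head with a 50 x 50 mm front, reaching 25 mm above the axis, on a 16 mm column 311 mm high, 75 mm behind this point; its height differs from time to time. Not to be bumped.
- camera_stand: Fixed foot and column of the inspection camera. Origin on the worktop on the column's axis; the foot is 90 x 90 x 12 mm, its centre 20 mm towards -x; z up.
- timer: Bench timer, 63 x 68 x 36 mm, on the worktop, a bystander. Origin: centre of its underside.
- forceps: Fine forceps lying flat, 134 mm long, 9 high, a bystander. Origin: centre of the underside.
- tally_counter: Round hand tally counter, 54 x 73 x 25 mm, a bystander. Origin: centre of the underside.
- sample_cup: Lidded sample cup, 64 mm diameter, 73 high, a bystander. Origin: centre of the underside.
- stain_jar: Square jar with lid, 55 x 55 x 80 mm, a bystander. Origin: centre of the underside.
- dropper: Dropper bottle, 36 mm diameter, 96 high, a bystander. Origin: centre of the underside.
Mind the look-alikes: they are no part of the job. Leave any red look-alike of the part that bears panel_big_center alone.

How it is judged:
By the outcome, as a careful person would: the job done as asked, in the order asked, and still so for the second after the job is handed in, while the arm keeps its last pose, push and grip.
It also fails if it takes over 48 s, if anything falls off the work surface, if the arm or the gripper's body presses on something with over 40 N, if the wrist force passes 120 N, or if a joint passes its speed limit or range.

ROBOT

A 7-joint arm with a two-finger parallel gripper is mounted at the origin on a cart in front of the work surface, level with it; the furniture and walls round the work are solid. World frame = base frame: x ahead of the robot, y to its left, z up, the work surface at z = 0. Lengths are in mm, angles in rad, forces in N, time in s.
With the tool pointing down it reaches from about 400 to 900 mm from the base axis. Payload 5.6 kg.
Tool frame: the origin (TCP) lies midway between the tips of the shut fingers; the grasp point (between the pads) lies env.hold_point_z behind it (env.hold_point_z is the distance from the TCP to the grasp point, in mm); z points along the fingers, y is the line along which they close (so a half turn about z gives the same grasp; the last joint's range is limited). The gripper opens to 92 mm and grips with 3 to 60 N. Pads are 20 mm wide; open, the fingers measure 128 mm over their backs; the gripper's body (75 mm by 189 mm) begins 69 mm behind the grasp point.
Start: joints at [1.095, 0.468, -0.012, 1.603, 0.006, 1.071, -0.056], TCP at [272.581, -590.092, 214.592] pointing down, gripper open.
Joint ranges: [-2.53, 2.53], [-0.31, 2.02], [-1.57, 1.55], [0.28, 2.44], [-1.29, 4.43], [0.15, 1.84], [-2.92, 2.92]. Speed limits (rad/s): [2.57, 2.57, 3.14, 3.14, 3.14, 3.14, 3.14].

INTERFACE

Orientations are given as a rotation vector (axis times angle).
In Python, from plant import env, planner, optics, telemetry gives the robot as it stands. The module is installed in compiled form; this text tells all that it offers. Calls block until the motion is done:
- env.move_pose(position, orientation): joint-space move of the TCP to a pose.
- env.move_linear(position, rotation=None, feed=150, max_force=None): straight line of the TCP; rotation=None keeps the orientation; feed is the mean speed in mm/s. With max_force (N) it stops when the force on the tool has changed by that much, and returns True; else False.
- env.move_j(angles): joint-space move.
- env.gripper_to(opening, grasp_force=None): opening from 0.0 (shut) to 1.0 (fully open); grasp_force is the grip in N (None keeps the last); returns when the fingers have stopped.
- env.hold(seconds).
- planner.solve_ik(position, orientation): joint angles nearest the present ones, or None.
- optics.capture(name): name is "scene" or "top"; returns a dict with "pixels" (480x640x3 uint8, blue, green, red), "fx", "fy", "cx", "cy" (pixels), "k1" (the pictures are not rectified: a ray, as slopes to the right and down, at radius r is drawn at 1 + k1 r^2 times it, then the intrinsics apply), "R" (3x3) and "t" (3): a world point X has camera coordinates R X + t. Camera axes: x right, y down, z forward; pixel columns grow to the right and rows downward; lengths in mm; the calibration is good to about 2 mm. A picture is of the moment at which its call begins. There is no depth.
A pose or a line that the arm cannot do raises env.IKError and nothing moves.
- env.sign_off(): hands the job in; it is judged then, once.
Readings, each from a call of its own:
- telemetry.read_time_s(): time.
- telemetry.read_q(): joint angles.
- telemetry.read_dq(): joint speeds.
- telemetry.read_effort(): joint torques, N m.
- telemetry.read_tool_pos(): TCP position.
- telemetry.read_tcp_rot(): TCP orientation.
- telemetry.read_contact_force(): force on the tool from outside, world axes, zero at the start.
- telemetry.read_torque(): the same for the moment, N m.
- telemetry.read_finger_gap(): opening from 0.0 (shut) to 1.0 (fully open).
- telemetry.read_grip_force(): force on a finger pad.
Only numpy, scipy, OpenCV 4.12 (cv2) and the standard library are available. Lean on these libraries where they do the work, as an engineer would, in place of code of your own. Each camera call takes 0.05 s, during which the arm holds its last target. There are 200 camera calls.

## Working session

There is one attempt and no reset: what is moved stays moved. The work goes in short steps, each a Python script; the robot and the scene stay as the last script left them, time stands still between calls to the robot, and variables do not carry over. Pictures are saved under pics/ and viewed, at most 10 in all, crops included, and the job is handed in when it is done.

```bash
mkdir -p pics; python3 - <<'E'
from plant import env, planner, optics, telemetry
import cv2,numpy as np,pickle
print(env.hold_point_z, telemetry.read_time_s(), telemetry.read_tcp_rot())
for n in("scene","top"):
    c=optics.capture(n); cv2.imwrite(f"pics/{n}0.png",c["pixels"]); pickle.dump(c,open(f"{n}0.pkl","wb"))
    print(n,{k:np.round(v,3).tolist() for k,v in c.items() if k!="pixels"})
    print(np.round(-c["R"].T@c["t"]))
E
```

```text
18.700000000000003 0.0 [-3.06667697e+00 -6.74210647e-01  7.73680309e-04]
scene {'fx': 507.311, 'fy': 507.311, 'cx': 312.513, 'cy': 240.557, 'k1': -0.048, 'R': [[0.793, -0.609, 0.007], [-0.255, -0.343, -0.904], [0.553, 0.715, -0.428]], 't': [-422.101, 242.333, 969.143]}
[-140. -867.  637.]
top {'fx': 572.346, 'fy': 572.346, 'cx': 324.029, 'cy': 236.793, 'k1': 0.022, 'R': [[0.024, -0.999, -0.022], [-0.987, -0.021, -0.161], [0.16, 0.026, -0.987]], 't': [-29.443, 522.937, 1664.659]}
[ 250.  -61. 1726.]
```

View pics/scene0.png

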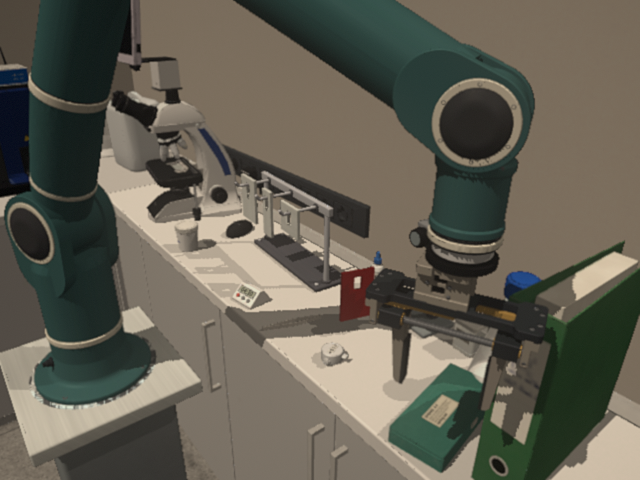

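View pics/top0.png

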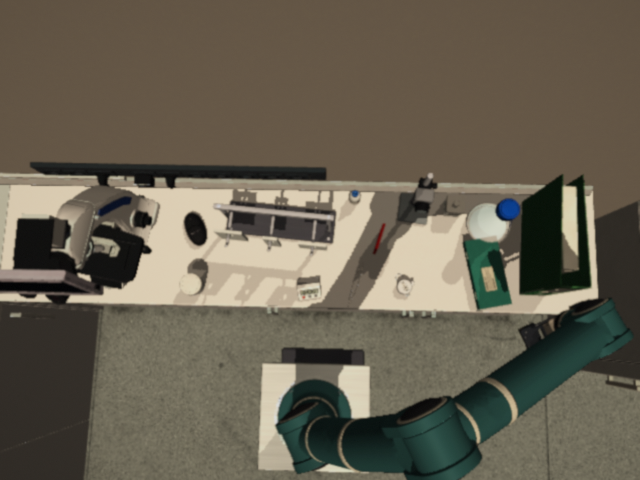

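Scene: rack at about (240–340, 175–285) with three panels on it, red decoy plate at (357,293), the inspection camera hidden behind the wrist. Top: rack bar (217–335, 205–215), inspection camera at about (425,190), red decoy at (379,238).

```bash
python3 - <<'E'
import cv2,numpy as np
s=cv2.imread("pics/scene0.png")[165:295,225:355]; t=cv2.imread("pics/top0.png")[170:260,205:345]; 
a=cv2.resize(s,None,fx=4.4,fy=4.4,interpolation=cv2.INTER_CUBIC)[:, :]
cv2.imwrite("pics/c1.png",a)
t2=cv2.imread("pics/top0.png")[165:265,205:445]
cv2.imwrite("pics/c2.png",cv2.resize(t2,None,fx=3.33,fy=3.33,interpolation=cv2.INTER_CUBIC))
E
```

```text
(no output)
```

View pics/c1.png

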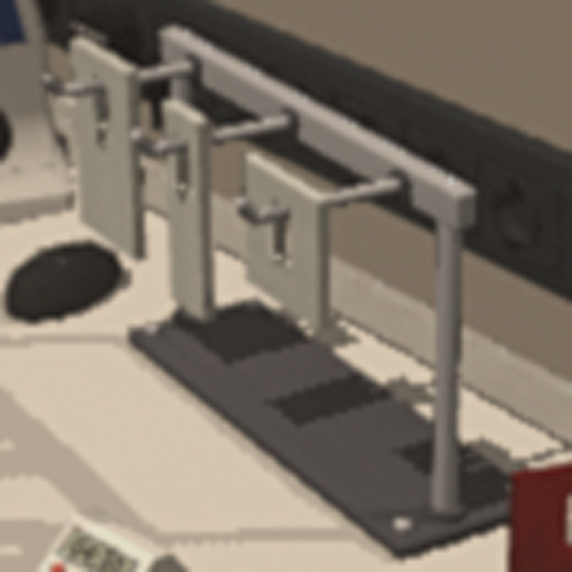

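View pics/c2.png

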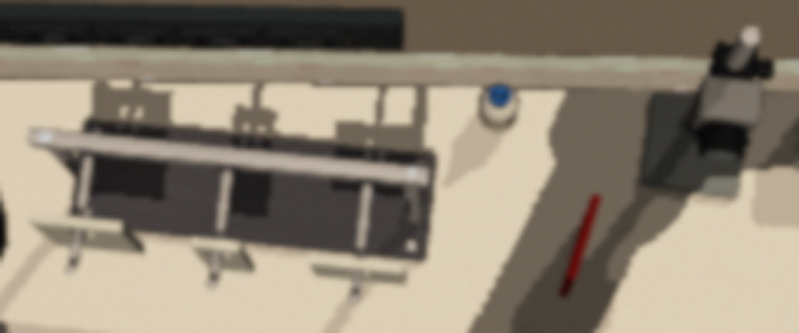

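The candidates are the large panel at scene (249,199), the narrow one at (268,212), the short one at (290,218) and the red decoy at (357,293). The far-left one in the crop is both wide and long, bare metal, and hangs on the far (+y) peg, so it is the large panel. The enlarged crop confirms this. Now I triangulate.

```bash
cat > h.py <<'E'
import numpy as np,pickle,cv2
def ray(c,u,v):
    K=np.array([[c["fx"],0,c["cx"]],[0,c["fy"],c["cy"]],[0,0,1.]])
    p=cv2.undistortPoints(np.array([[[u,v]]],float),K,np.array([c["k1"],0,0,0,0.]))[0,0]
    R=np.array(c["R"]); d=R.T@np.array([p[0],p[1],1]); return -R.T@np.array(c["t"]),d/np.linalg.norm(d)
def tri(cs,us,ct,ut):
    (o1,d1),(o2,d2)=ray(cs,*us),ray(ct,*ut)
    s=np.linalg.lstsq(np.c_[d1,-d2],o2-o1,rcond=None)[0]
    a,b=o1+s[0]*d1,o2+s[1]*d2; return (a+b)/2,np.linalg.norm(a-b)
def plane(c,u,v,z):
    o,d=ray(c,u,v); return o+d*(z-o[2])/d[2]
def proj(c,X):
    K=np.array([[c["fx"],0,c["cx"]],[0,c["fy"],c["cy"]],[0,0,1.]])
    return cv2.projectPoints(np.array(X,float).reshape(-1,1,3),cv2.Rodrigues(np.array(c["R"]))[0],np.array(c["t"],float),K,np.array([c["k1"],0,0,0,0.]))[0][:,0]
E
python3 - <<'E'
from h import *
s,t=[pickle.load(open(n+"0.pkl","rb")) for n in("scene","top")]
S=lambda u,v:((u+.5)/4.4-.5+225,(v+.5)/4.4-.5+165)
T=lambda u,v:((u+.5)/3.33-.5+205,(v+.5)/3.33-.5+165)
for n,a,b in [("barR",(458,190),(428,174)),("barL",(172,30),(33,135)),("pegL",(50,85),(72,263)),("pegM",(140,145),(212,282)),("pegS",(247,208),(355,290)),
 ("bigTR",(134,71),(116,226)),("bigTL",(75,40),(36,222)),("bigBR",(138,257),(142,250))]:
    X,g=tri(s,S(*a),t,T(*b)); print(n,X.round(1),round(g,1))
# base corners on z=12
for p in [(432,152),(425,258),(90,120)]: print(plane(t,*T(*p),12).round(1))
for p in [(402,553),(135,335)]: print('s',plane(s,*S(*p),12).round(1))
E
```

```text
barR [547.7 -43.3 212.5] 6.9
barL [575.9 278.1 210.6] 2.2
pegL [470.1 242.5 206. ] 5.9
pegM [458.8 127.7 205.2] 2.1
pegS [453.3  12.7 206.8] 5.1
bigTR [501.8 204.7 218.3] 0.1
bigTL [502.  269.7 220.4] 2.9
bigBR [499.4 202.4 101.8] 2.8
[611.  -46.5  12. ]
[512.5 -42.2  12. ]
[634.9 270.   12. ]
s [505.9 -47.8  12. ]
s [535.6 274.   12. ]
```

```bash
cat >> h.py <<'E'
def rv(yaw_y):  # tool down, tool y axis at heading yaw_y
    y=np.array([np.cos(yaw_y),np.sin(yaw_y),0]); z=np.array([0,0,-1.]); x=np.cross(y,z)
    return cv2.Rodrigues(np.c_[x,y,z])[0].ravel()
E
python3 - <<'E'
from plant import env, planner, optics, telemetry
from h import *
th=-0.087; xr=np.array([np.cos(th),np.sin(th),0]); yr=np.array([-np.sin(th),np.cos(th),0])
g=np.array([499.5,238,0])-20*yr
for a in(th,th+np.pi):
    print(a,planner.solve_ik([*g[:2],178],rv(a)),planner.solve_ik([550,-250,260],rv(a)))
p=telemetry.read_tool_pos(); env.gripper_to(0.5,30)
env.move_linear([p[0]+60,p[1]+60,400],feed=250)
q=[planner.solve_ik([*g[:2],400],rv(a)) for a in(th,th+np.pi)]
q=[x for x in q if x is not None]; print(q)
b=min(q,key=lambda x:abs(x[6])); env.move_j(b)
print(telemetry.read_time_s(),telemetry.read_tool_pos(),telemetry.read_finger_gap(),telemetry.read_tcp_rot())
for n in("scene","top"):
    c=optics.capture(n); cv2.imwrite(f"pics/{n}1.png",c["pixels"]); pickle.dump(c,open(f"{n}1.pkl","wb"))
s=cv2.imread("pics/scene1.png")[160:320,300:500];t=cv2.imread("pics/top1.png")[165:265,340:465]
cv2.imwrite("pics/lens.png",np.hstack([cv2.resize(s,(400*1,320)),cv2.resize(t,(400,320),interpolation=cv2.INTER_CUBIC)]))
E
```

```text
-0.087 [ 0.34326618  0.60160747 -1.0958272   1.85091669  0.60961228  1.07393856
 -1.07817152] [ 0.65390191  0.38056259 -0.36769612  1.65226865  0.1477409   1.13622132
  0.16084635]
3.054592653589793 [ 0.44304582  0.76445949 -1.3195068   1.84644028  0.80264823  1.2003348
  1.91001259] [ 0.21500142  0.34650024  0.20059425  1.68315551 -0.07526805  1.11947045
 -2.79174945]
[array([ 0.34334747,  0.30732129, -1.02644597,  1.5646528 ,  0.26486288,
        1.41942071, -0.78948752]), array([ 0.48569489,  0.43111106, -1.30095019,  1.55861232,  0.41676055,
        1.47030458,  2.22064165])]
4.575 [498.38548896 217.01228246 399.78982962] 0.49602215234602204 [ 2.31805757e+00  2.12031777e+00 -5.68711737e-04]
```

View pics/scene1.png

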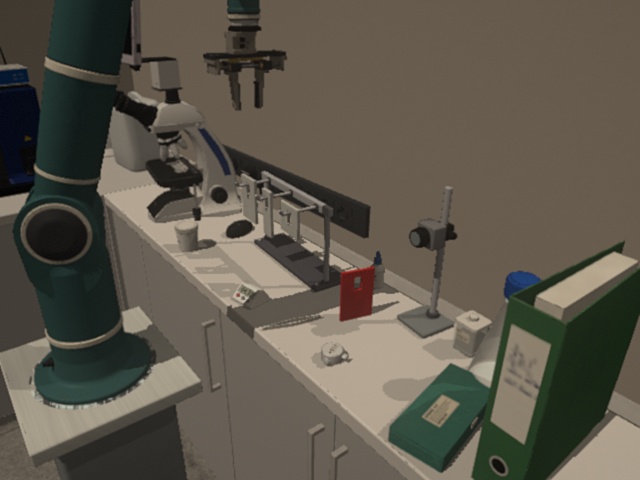

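View pics/lens.png

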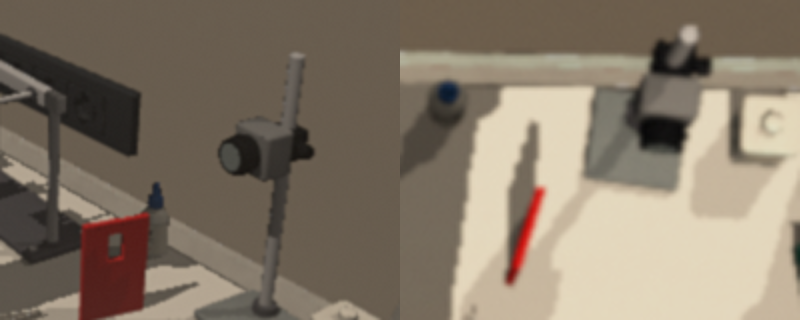

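Scene view: the lens front centre is at about (415.5,238), the column top at (448,187) and its base at (433,314). Top view: the lens front is at about (421.5,210), the column top at (430,175), and the foot's near edge runs from (398,220) to (426,224).

```bash
python3 - <<'E'
from h import *
s,t=[pickle.load(open(n+"1.pkl","rb")) for n in("scene","top")]
S=lambda u,v:((u+.5)/2-.5+300,(v+.5)/2-.5+160)
T=lambda u,v:((u-400+.5)/3.2-.5+340,(v+.5)/3.2-.5+165)
L,g=tri(s,S(230,156),t,T(662,146)); print("lens",L,g)
C,g2=tri(s,S(297,55),t,T(690,33)); print("coltop",C,g2, C-L, np.hypot(*(C-L)[:2]), np.degrees(np.arctan2(*(C-L)[1::-1])))
a=plane(t,*T(586,177),12);b=plane(t,*T(676,191),12);c=plane(t,*T(597,90),12)
print(a,b,c,np.linalg.norm(b-a),np.degrees(np.arctan2(b[0]-a[0],-(b[1]-a[1]))),np.degrees(np.arctan2(*(c-a)[1::-1])))
for n,X in(("scene",s),("top",t)):
    im=X["pixels"]; 
# foot & head zoom
i=s["pixels"][175:340,385:475]; j=t["pixels"][165:235,385:465]
cv2.imwrite("pics/lens2.png",np.hstack([cv2.resize(i,(320,586)),cv2.resize(cv2.resize(j,None,fx=6,fy=6,interpolation=cv2.INTER_CUBIC),(480,420)).copy() if 0 else np.vstack([cv2.resize(j,(480,420),interpolation=cv2.INTER_CUBIC),np.zeros((166,480,3),np.uint8)])]))
E
```

```text
lens [ 570.30050577 -279.79379044  219.73124451] 4.265648686830149
coltop [ 643.05381056 -289.02323575  311.54225221] 3.0509972452252097 [72.75330479 -9.22944531 91.8110077 ] 73.33638945680774 -7.229892646972487
[ 584.79240694 -239.72515642   12.        ] [ 572.98738033 -324.72217573   12.        ] [ 669.76271373 -249.86879239   12.        ] 85.81288914531794 -7.907086675107052 -6.807672450831805
```

View pics/lens2.png

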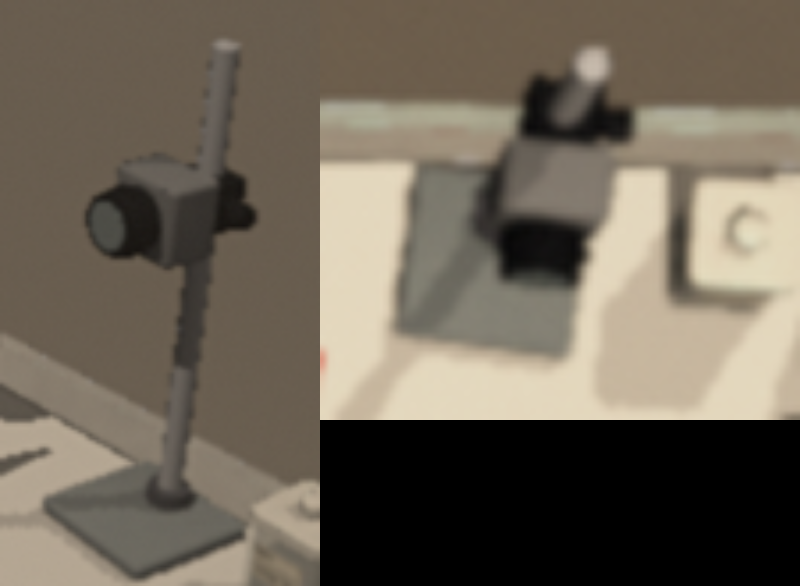

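```bash
python3 - <<'E'
from plant import env, planner, optics, telemetry
from h import *
th=-0.087; yr=np.array([-np.sin(th),np.cos(th),0])
g=np.array([499.5,238,0])-22*yr
env.move_linear([g[0],g[1],260],rv(th),feed=200)
print(env.move_linear([g[0],g[1],178],feed=100,max_force=10),telemetry.read_tool_pos(),telemetry.read_contact_force())
env.gripper_to(0.0,35)
print(telemetry.read_finger_gap()*92,telemetry.read_grip_force(),telemetry.read_contact_force(),telemetry.read_time_s())
for n in("scene","top"):
    c=optics.capture(n); pickle.dump(c,open(f"{n}2.pkl","wb"))
s=pickle.load(open("scene2.pkl","rb"))["pixels"][140:270,220:350];t=pickle.load(open("top2.pkl","rb"))["pixels"][170:270,195:295]
cv2.imwrite("pics/grip.png",np.hstack([cv2.resize(s,(400,400),interpolation=cv2.INTER_CUBIC),cv2.resize(t,(400,400),interpolation=cv2.INTER_CUBIC)]))
E
```

```text
False [497.95544204 216.4667064  178.57186482] [-0.13425194 -0.00558212  0.5443675 ]
8.04520841178251 34.996569603681564 [1.03238882 0.308368   1.19011322] 7.15
```

View pics/grip.png

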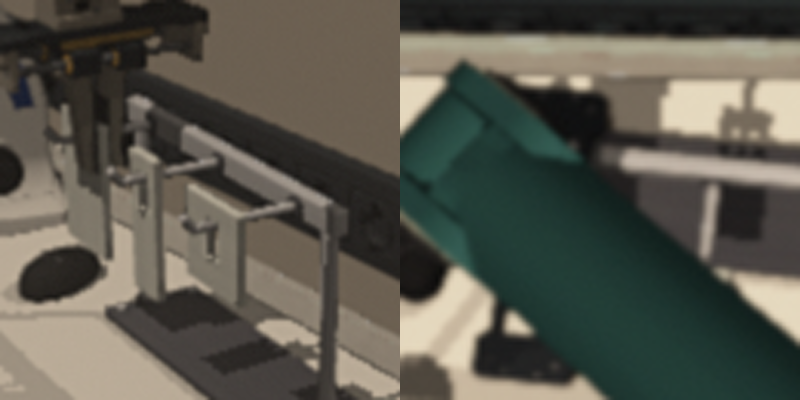

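The gripper crop shows the fingers straddling the large panel just right of its slot, with the bottom right corner at (108,255). The 8 mm gap confirms the grip. Lift and draw off next.

```bash
python3 - <<'E'
from plant import env, planner, optics, telemetry
from h import *
th=-0.087; xr=np.array([np.cos(th),np.sin(th),0]); yr=np.array([-np.sin(th),np.cos(th),0])
g=np.array([499.5,238,178])-22*yr
print(env.move_linear(g+[0,0,17.5],feed=40,max_force=15),telemetry.read_tool_pos(),telemetry.read_contact_force())
g=g+[0,0,17.5]
r=env.move_linear(g-80*xr,feed=80,max_force=10);f=telemetry.read_contact_force()
print(r,telemetry.read_tool_pos(),f,telemetry.read_finger_gap()*92)
if not r:
    env.move_linear(g-80*xr+[0,0,125],feed=200)
    a=-0.127; xl=np.array([np.cos(a),np.sin(a),0]); yl=np.array([-np.sin(a),np.cos(a),0])
    c=np.array([569.5,-279.7,219.7])-100*xl
    tgt=c-22*yl+[0,0,19]
    env.move_linear(tgt-50*xl+[0,0,80],rv(a),feed=250)
    env.hold(.3)
    print(telemetry.read_tool_pos(),telemetry.read_contact_force(),telemetry.read_finger_gap()*92,telemetry.read_time_s(),tgt)
    for n in("scene","top"):
        k=optics.capture(n); cv2.imwrite(f"pics/{n}3.png",k["pixels"]); pickle.dump(k,open(f"{n}3.pkl","wb"))
    p=proj(k,[c])[0]; print(p)
    k=pickle.load(open("scene3.pkl","rb")); print(proj(k,[c-50*xl+[0,0,80+d] for d in(-60,60)]))
E
```

```text
False [497.56269538 215.96836782 195.56150012] [ 1.14901033  0.62056896 -1.34557458]
False [418.43612154 222.94674832 195.54506869] [ 0.47728386  0.65658486 -2.18758157] 7.608570473010143
[ 417.95843256 -282.3039404   318.7890031 ] [ 0.20843772  0.22758435 -2.31955044] 7.793498095122359 12.2417 [ 467.51887133 -288.85693153  238.7       ]
[416.22055156 247.76488075]
[[352.56438297 244.86106079]
 [355.44772562 181.32811106]]
```

```bash
python3 - <<'E'
from plant import env, planner, optics, telemetry
from h import *
a=-0.127; xl=np.array([np.cos(a),np.sin(a),0]); yl=np.array([-np.sin(a),np.cos(a),0])
c=np.array([569.5,-279.7,219.7])-100*xl; tgt=c-22*yl+[0,0,19]
env.move_linear(tgt-50*xl,feed=150,max_force=15)
print(env.move_linear(tgt,feed=60,max_force=15)); env.hold(.5)
print(telemetry.read_tool_pos()-tgt,telemetry.read_tcp_rot(),rv(a),telemetry.read_finger_gap()*92,telemetry.read_time_s())
for n in("scene","top"):
    k=optics.capture(n); cv2.imwrite(f"pics/{n}4.png",k["pixels"]); pickle.dump(k,open(f"{n}4.pkl","wb"))
s,t=[pickle.load(open(n+"4.pkl","rb")) for n in("scene","top")]
# predicted front-face corners TL,TR,BR,BL 
P=[c-4*xl+y*yl+[0,0,z] for y,z in((38,60),(-38,60),(-38,-60),(38,-60))]
u=proj(s,P); print(u.round(1)); print(((u-[340-.0,160])*4).round())
im=cv2.resize(s["pixels"][160:300,330:480],None,fx=4,fy=4,interpolation=cv2.INTER_CUBIC)
for p in u: cv2.drawMarker(im,tuple(int(v) for v in (p-[330,160]+.5)*4),(255,0,255),cv2.MARKER_CROSS,12,1)
cv2.imwrite("pics/fin.png",im)
E
```

```text
False
[-0.03054382 -0.02844614  0.04741058] [ 2.35794447e+00  2.07580321e+00 -3.80355751e-05] [2.35793102 2.07599752 0.        ] 7.835457342507333 14.5083
[[362.3 212.6]
 [387.5 226.9]
 [382.9 286.2]
 [359.3 269.1]]
[[ 89. 210.]
 [190. 268.]
 [172. 505.]
 [ 77. 436.]]
```

View pics/fin.png

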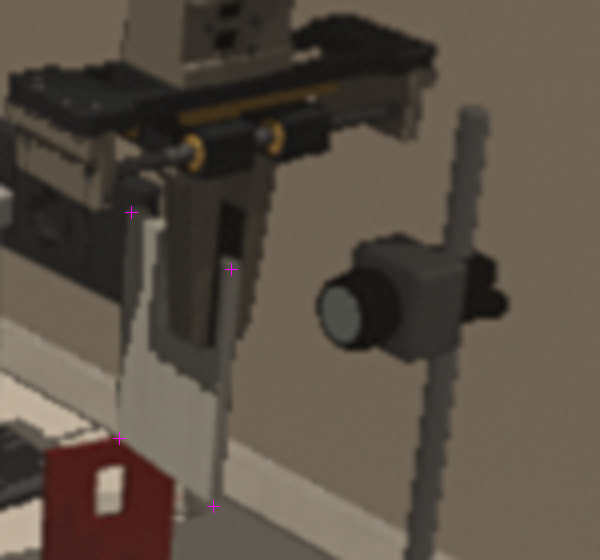

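The predicted panel corners (bottom at (119,438) and (213,505), top at (131,212) and (231,268)) lie on the real panel's corners to within 1–2 original pixels. The panel is upright, square and clear of the lens. One last look at the rack.

```bash
python3 - <<'E'
import cv2
cv2.imwrite("pics/rack4.png",cv2.resize(cv2.imread("pics/scene4.png")[165:345,215:455],None,fx=3,fy=3,interpolation=cv2.INTER_CUBIC))
E
```

```text
(no output)
```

View pics/rack4.png

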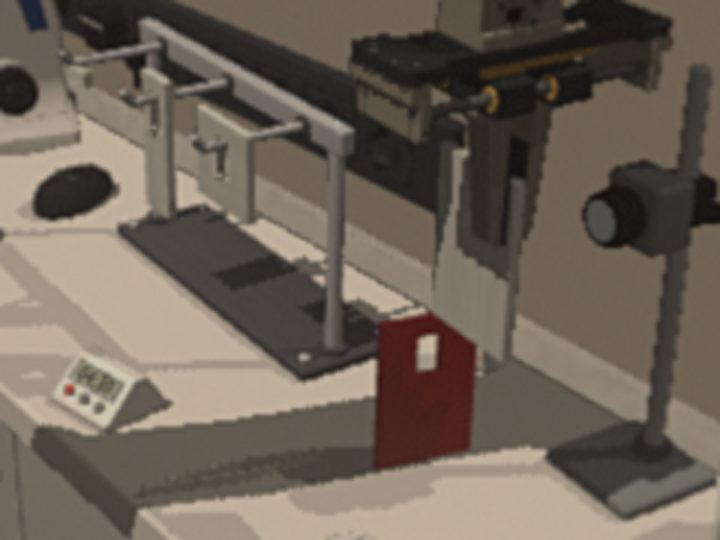

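The narrow panel (158,145) and the short panel (225,160) still hang on their pegs, the far peg (110,55) is empty, and the red decoy hasn't moved. I'm handing in.

```bash
python3 -c "
from plant import env,telemetry
import numpy as np
print(np.abs(telemetry.read_dq()).max(),telemetry.read_grip_force()); print(env.sign_off())"
```

```text
0.001157112833407306 34.99717801809311
the job is handed in; nothing more can be done
None
```

The large panel is off its peg and held still, slotted end up, with its middle about 100 mm in front of the lens (checked in the scene image to a few mm); the other two panels still hang on their pegs, and the job was handed in at about 14.5 s of the 48 s allowed.

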